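# Seat a dental cast in the three-post nest and set the fine focus

## Robot

A 6-joint arm with a two-finger parallel gripper is mounted at the origin on the work surface. World frame = base frame: x ahead of the robot, y to its left, z up, the work surface at z = 0. Lengths are in m, angles in degrees, forces in N, time in s.
With the tool pointing down it reaches from about 0.375 to 0.9 m from the base axis. Payload 3.1 kg.
Tool frame: the origin (TCP) lies midway between the tips of the shut fingers; the grasp point (between the pads) lies 19 mm behind it; z points along the fingers, y is the direction in which the jaws open and shut (so a half turn about z gives the same grasp; the last joint's range is limited). The gripper opens to 85 mm and grips with 20 to 120 N. Pads are 22 mm wide; open, the fingers measure 114 mm over their backs; the gripper's body (76 mm by 85 mm) begins 54 mm behind the grasp point. The pads swing forward as they close: fully open they stand 13 mm farther back than shut.
Start: joints at [-86.316, 30.224, 82.088, -0, 67.689, -10.227], TCP at [0.15, -0.607, 0.231] pointing down, gripper open.
Joint ranges: [-176.69, 176.69], [-43.24, 126.21], [12.49, 139.97], [-82, 262], [0, 151.66], [-163.58, 163.58]. Speed limits (degrees/s): [159.86, 159.86, 180, 180, 180, 180].

## Interface

Orientations are given as a 3x3 rotation matrix whose columns are the frame's x, y, z axes.
In Python, from bench import manip gives the robot as it stands.
- The arm moves only by the shell command python3 -m inch 'ROWS' [FORCE]. ROWS is text: rows parted by semicolons, each of 7 numbers parted by spaces: the shift along the tool's x, y, z in units of 0.02 m (1.0 is 0.02 m), then the turn, a rotation vector about the tool's x, y, z in units of 0.1 rad (1.0 is 0.1 rad), then the closure, from -1 (fully open) to 1 (shut). In form: x y z rx ry rz gripper; .... A call has 1 to 20 rows; each row shifts and turns the commanded pose from where the row before left it, along the tool's axes as they then stand; what a row does not reach is not made up. A row lasts 1/8 s, in which the tool goes at most 62.5 mm and 10.7 degrees, less where a joint would pass 70% of its speed; a pose out of reach is approached as far as the arm can. A call with a number of a shift or a turn outside -1 to 1 is refused whole. A call with a gripper value outside its range is refused whole. The fingers move at their own pace and stop on an object; FORCE is the grip in N (left out, the last holds). Time passes only in rows, so rows that do not move let the fingers close. It gives the time, the measured TCP pose, the force and the opening at its end, in the units of the state.
- manip.sense(): the state, without advancing time (a new reading comes with each control period).
- manip.snapshot(name): name is "side" or "top"; returns the picture (420x560x3 uint8, blue, green, red); there is no depth.
- manip.get_calibration(name): a dict with "fx", "fy", "cx", "cy" (pixels), "D" ([k1, k2, p1, p2, k3] as OpenCV has them; the pictures are not rectified), "extrinsics" (4x4, takes a point from camera to world coordinates). Camera axes: x right, y down, z forward; pixel columns grow to the right and rows downward; lengths in m; the calibration is good to about 2 mm. A picture is of the moment at which its call begins. get_calibration takes no time and is no camera call.
- manip.sign_off(): hands the job in, once; it reports no verdict.
The state is a dict: "time": time; "q": joint angles; "dq": joint speeds; "effort": joint torques, N m; "tool_pos": TCP position; "ee_rot": TCP orientation; "wrist_force": force on the tool from outside, world axes, zero at the start; "wrist_torque": the same for the moment, N m; "gripper_width": opening from 0.0 (shut) to 1.0 (fully open).
Only numpy, scipy, OpenCV 4.12 (cv2) and the standard library are available. Lean on these libraries where they do the work, as an engineer would, in place of code of your own. Each camera call takes 0.05 s, during which the arm holds its last target.

## Task

Change this dental bench's inspection camera over from its checking gauge to the plaster cast: lift the gauge out of the three-post nest and stand it upright on the middle of the round cork mat; then slide the cast along the bench by its round base, never lifting or tipping it and never touching its teeth, until the base bears on all three posts; last, turn the inner (fine) knob until its pointer lines up with the black index mark on the control box, without turning the outer knob. Throughout, leave the jar, bottle, cup and pot that stand around the nest where they are.

Things in the scene. Friction and masses are not known exactly. Their poses are not given: they have to be found in the camera images.
- nest: Fixed camera stand with three round steel posts in an arc. Origin: on the bench, at the centre of the seated cast; +x points from the open mouth to the back, so the cast enters along +x. Behind the posts, outside the cast's circle: 8 mm high bars, a foot 150 mm wide 118 mm behind the origin, and on it a column with a small camera, 250 mm high; no part of column or camera is nearer than 70 mm to the origin.
- post0 (a point): top centre of the nest's post at -70 degrees from the nest's +x (right one seen from the mouth). All three posts: 16 mm diameter, 36 mm high, axis 56 mm from the nest's origin. Polished, slippery; a cast pushed in can still stop with one post clear: nudge it again from the other rear side
- post1 (a point): top centre of the nest's middle post
- post2 (a point): top centre of the nest's post at +70 degrees (left post seen from the mouth)
- cast: Loose plaster dental cast, 0.25 to 0.42 kg: round base, 96 mm diameter, 30 mm high, with a horseshoe of teeth up to 52 mm high (within 42 mm of the axis). Too wide to grasp; it slides flat on the bench when its base is pushed (about 2 to 8 N) and stays where it is left. Origin: centre of its underside, z up. Its yaw varies and does not matter.
- teeth: the row of teeth on the cast; same origin and axes as the cast. Must not be touched.
- gauge: Loose aluminium checking gauge, 92 mm high, about 0.35 kg: a foot 64 mm in diameter and 14 mm high under an upright round stem 32 mm in diameter (from 14 to 88 mm, then bevelled). Stands inside the nest at the start. Origin: centre of its underside.
- mat: Fixed round cork mat, 100 mm diameter, 3 mm thick. Origin: centre of its underside, on the bench.
- station: Fixed grey focus control box, 110 (x) by 100 (y) by 35 mm. Origin: centre of its underside; the two concentric knobs stand on top on its vertical axis. The index mark, a short black ridge, lies on top at its -x edge, on the -x axis.
- fine (a joint): angle of the inner (upper) knob, rad, counterclockwise positive from above; 0: pointer at the index mark. Upright aluminium fin 44 mm long, 12 mm thick, 61 to 93 mm above the bench, on a thin disc of 48 mm diameter (57 to 61 mm). At 0 the fin lies along the station's x, its white pointer at the -x end. Light friction, stays put; starts 0.6 to 1.45 rad counterclockwise
- fine_grip (a point): point on the knobs' axis, 81 mm above the bench, in the upper half of the fin; its axes turn with the fine knob (x along the fin, the pointer at -x)
- coarse (a joint): angle of the outer (lower) black knob, rad, 0 at the start; must not be turned. 68 mm diameter, 36 to 56 mm above the bench.
- jar: bystander: clear jar with a pale lid and a paper label, 52 mm diameter, 85 mm high; origin: centre of its underside
- bottle: bystander: amber bottle, 50 mm diameter, 98 mm high; origin: centre of its underside
- cup: bystander: dark rubber cup, 48 mm diameter, 60 mm high; origin: centre of its underside
- waxpot: bystander: small steel pot, 44 mm diameter, 50 mm high; origin: centre of its underside
- burblock: bystander: fixed wooden block 85 by 85 by 30 mm with steel burs standing in it, up to 70 mm high; origin: centre of its underside
There are look-alikes about, which are no part of the job. Leave any blue or turquoise look-alike of the gauge alone. What is shaped like the cast but yellow is not meant.

How it is judged (in metres and radians):
On the way, in this order (a step that is already met when the one before it is completed fails the run):
1. the gauge stands upright on the middle of the cork mat, released (horizontal distance between gauge and mat below 0.022 m and height (world z) of gauge below 0.006 m and angle between gauge's own z axis and vertical below 0.06 rad and contact force between the fingers and gauge below 0.1 N), for 0.2 s.
2. the cast's base bears on all three posts of the nest (horizontal distance between cast and post0 below 0.058 m and horizontal distance between cast and post1 below 0.058 m and horizontal distance between cast and post2 below 0.058 m), for 0.2 s.
3. the fine knob's pointer is at the index mark (value of joint fine between -0.09 and 0.09 rad), for 0.2 s.
At the end, for the whole second after the job is handed in: The gap between the cast's base and each of the three posts is under 2 mm; the gauge stands upright (within 0.06 rad) on the cork mat with its axis within 22 mm of the mat's centre; the fine knob is within 0.09 rad of the index mark; all at rest (all of step 2 and all of step 3 and horizontal distance between gauge and mat below 0.022 m and height (world z) of gauge below 0.006 m and angle between gauge's own z axis and vertical below 0.06 rad and linear speed of each of cast, gauge below 0.01 m/s and velocity of joint fine between -0.05 and 0.05 rad/s); the robot touches nothing.
It fails at once if the outer knob is turned by more than 0.12 rad (value of joint coarse above 0.12 rad or value of joint coarse below -0.12 rad).
It fails at once if the teeth are touched (over 0.5 N) (contact force between any of the fingers, the arm and teeth above 0.5 N).
It fails at once if the cast is lifted by over 10 mm or tipped by over 0.12 rad (height (world z) of cast above 0.01 m or angle between cast's own z axis and vertical above 0.12 rad).
It fails at once if the gauge is tipped over (over 0.6 rad) (angle between gauge's own z axis and vertical above 0.6 rad).
It fails at once if the jar, bottle, cup or wax pot is moved by more than 15 mm (distance of any of jar, bottle, cup, waxpot from where it was at the start of the episode above 0.015 m).
It also fails if it takes over 72 s, if anything falls off the work surface, if the arm or the gripper's body presses on something with over 40 N, if the wrist force passes 120 N, or if a joint passes its speed limit or range.

## Working session

There is one attempt and no reset: what is moved stays moved. The work goes in short steps, Python scripts to look and compute and a shell command to move; the robot and the scene stay as the last step left them, time stands still between calls to the robot, and variables do not carry over. Pictures are saved under pics/ and viewed, and the job is handed in when it is done.

```bash
ls; mkdir -p pics
python3 - <<'E'
from bench import manip
import cv2
s=manip.sense()
for k in('time','tool_pos','ee_rot','gripper_width','wrist_force'):print(k,s[k])
for n in('side','top'):
    cv2.imwrite(f'pics/{n}0.png',manip.snapshot(n));c=manip.get_calibration(n);print(n,c)
E
```

```text
pics
time 0.0
tool_pos [ 0.15025274 -0.60594697  0.23033531]
ee_rot [[ 9.70674054e-01  2.40399380e-01 -1.34767431e-04]
 [ 2.40399112e-01 -9.70671773e-01  2.13903727e-03]
 [ 3.83408293e-04 -2.10870596e-03 -9.99997703e-01]]
gripper_width 1.0023027455860243
wrist_force [0.32650631 0.04037768 0.27570325]
side {'fx': 510.48320218619995, 'fy': 510.48320218619995, 'cx': 278.1014565335521, 'cy': 204.28699989202133, 'D': array([-0.19598671,  0.        ,  0.        ,  0.        ,  0.        ]), 'extrinsics': array([[-0.9844032 , -0.13028643,  0.11821922,  0.36776018],
       [-0.17473208,  0.64587847, -0.74317542,  0.95979087],
       [ 0.02047043, -0.75224095, -0.65857005,  0.92752471],
       [ 0.        ,  0.        ,  0.        ,  1.        ]])}
top {'fx': 426.77075952779944, 'fy': 426.77075952779944, 'cx': 272.8760538105032, 'cy': 207.38355584860724, 'D': array([-0.11633834,  0.        ,  0.        ,  0.        ,  0.        ]), 'extrinsics': array([[ 0.01424256, -0.9938989 ,  0.10937149,  0.40564183],
       [-0.99980235, -0.01263831,  0.01534714, -0.01201351],
       [-0.01387124, -0.10956845, -0.99388246,  1.17846774],
       [ 0.        ,  0.        ,  0.        ,  1.        ]])}
```

View pics/side0.png

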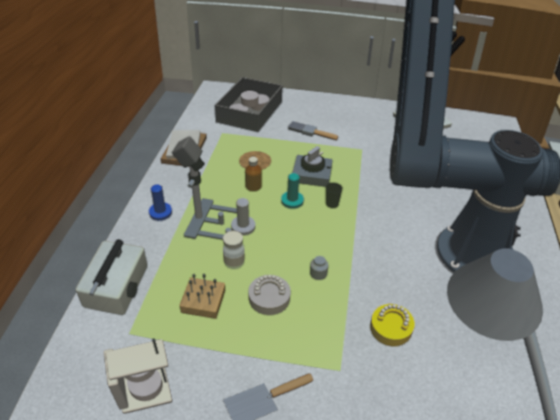

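View pics/top0.png

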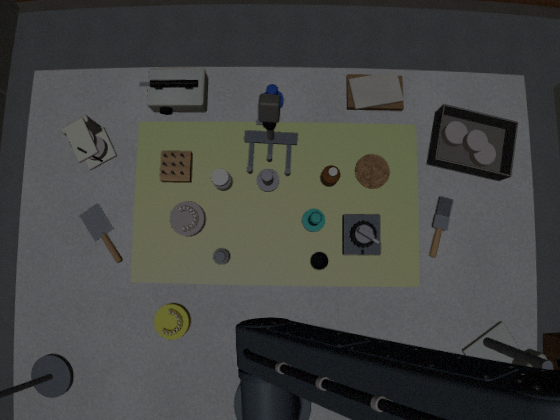

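The top view shows the nest at about (268,165) with the gauge in it at (268,180) and the cast at (187,219). The mat is at (372,171) and the station at (362,235). I'll zoom in for details.

```bash
cat > h.py <<'E'
import numpy as np, cv2
from bench import manip
C={n:manip.get_calibration(n) for n in('side','top')}
def K(c): return np.array([[c['fx'],0,c['cx']],[0,c['fy'],c['cy']],[0,0,1]])
def ray(n,uv):
    c=C[n];p=cv2.undistortPoints(np.array(uv,float).reshape(-1,1,2),K(c),c['D']).reshape(-1,2)
    d=np.c_[p,np.ones(len(p))]@c['extrinsics'][:3,:3].T
    return c['extrinsics'][:3,3],d
def plane(n,uv,z):
    o,d=ray(n,uv); return o+d*((z-o[2])/d[:,2])[:,None]
def proj(n,P):
    c=C[n];T=np.linalg.inv(c['extrinsics'])
    r,_=cv2.Rodrigues(T[:3,:3]); return cv2.projectPoints(np.array(P,float).reshape(-1,1,3),r,T[:3,3],K(c),c['D'])[0].reshape(-1,2)
def circ(c,r,z,n=72):
    a=np.linspace(0,2*np.pi,n,endpoint=False);return np.c_[c[0]+r*np.cos(a),c[1]+r*np.sin(a),np.full(n,z)]
E
python3 - <<'E'
import cv2
t=cv2.imread('pics/top0.png');s=cv2.imread('pics/side0.png')
t=cv2.convertScaleAbs(t,alpha=1.6)
cv2.imwrite('pics/t1.png',cv2.resize(t[115:280,150:405],None,fx=3.1,fy=3.1,interpolation=cv2.INTER_CUBIC))
cv2.imwrite('pics/s1.png',cv2.resize(s[130:320,145:365],None,fx=3.1,fy=3.1,interpolation=cv2.INTER_CUBIC))
E
```

```text
(no output)
```

View pics/t1.png

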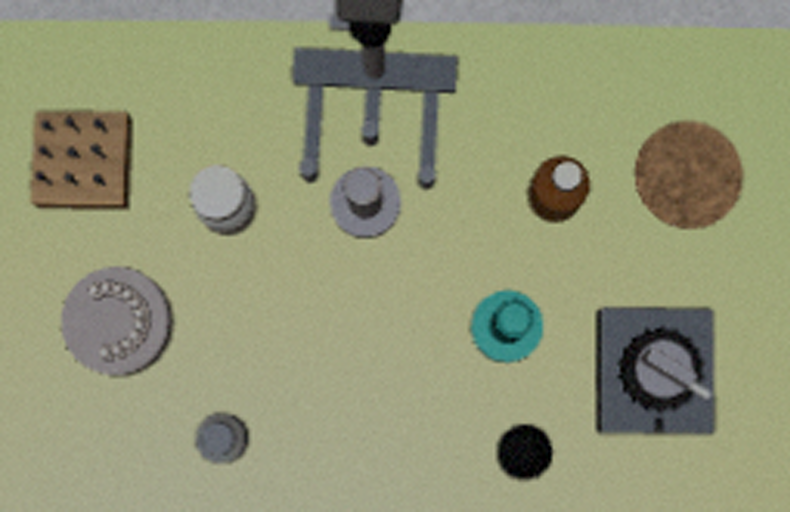

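View pics/s1.png

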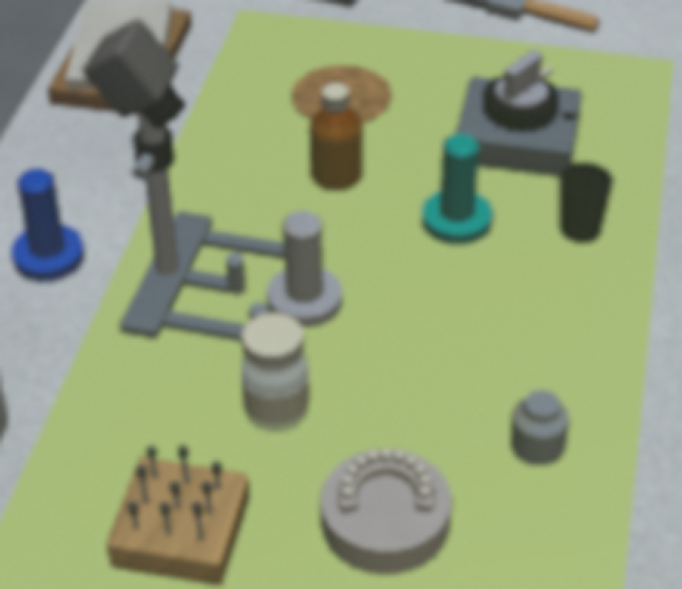

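```bash
cat > meas.py <<'E'
from h import *
t=cv2.imread('pics/top0.png').astype(int); s=cv2.imread('pics/side0.png').astype(int)
def notgreen(im):
    b,g,r=im[...,0],im[...,1],im[...,2]; return ((g-b)<0.22*g).astype(np.uint8)
def comps(im,m,roi):
    x0,y0,x1,y1=roi; mm=np.zeros_like(m);mm[y0:y1,x0:x1]=m[y0:y1,x0:x1]
    n,l,st,ce=cv2.connectedComponentsWithStats(mm); k=1+np.argmax(st[1:,4]); return (l==k).astype(np.uint8),st[k],ce[k]
def fitc(n,m,z):
    cs,_=cv2.findContours(m,cv2.RETR_EXTERNAL,cv2.CHAIN_APPROX_NONE); c=max(cs,key=len).reshape(-1,2)
    P=plane(n,c,z)[:,:2]; A=np.c_[2*P,np.ones(len(P))]; x=np.linalg.lstsq(A,(P**2).sum(1),rcond=None)[0]
    return x[:2],np.sqrt(x[2]+x[:2]@x[:2])
def show(name,*a): print(name,*[np.round(v,4) for v in a])
ngt=notgreen(t); ngs=notgreen(s)
for nm,roi,z in [('gauge_foot',(255,166,283,195),.014),('cast',(165,195,212,240),.03),('pot',(205,240,235,270),.04),('cup',(305,248,335,275),.06),('jar',(208,165,236,195),.06)]:
    m,st,ce=comps(t,ngt,roi); show(nm,st,ce,plane('top',[ce],z)[0],*fitc('top',m,z))
hsv=cv2.cvtColor(cv2.imread('pics/top0.png'),cv2.COLOR_BGR2HSV)
m,st,ce=comps(t,((hsv[...,0]<20)&(hsv[...,1]>70)).astype(np.uint8),(350,148,395,195)); show('mat',st,ce,*fitc('top',m,.003))
m,st,ce=comps(t,((hsv[...,0]<20)&(hsv[...,1]>70)).astype(np.uint8),(315,160,345,190)); show('bottle',st,ce,*fitc('top',m,.05))
m,st,ce=comps(t,ngt,(335,205,390,265)); show('station',st,ce,plane('top',[ce],.035)[0])
m,st,ce=comps(s,ngs,(245,270,300,318)); show('cast side bbox',st)
E
python3 meas.py
python3 - <<'E'
import cv2
t=cv2.convertScaleAbs(cv2.imread('pics/top0.png'),alpha=1.8)
a=cv2.resize(t[125:195,235:305],(560,560),interpolation=cv2.INTER_CUBIC)
cv2.imwrite('pics/nest.png',a)
a=cv2.resize(t[208:263,335:390],(550,550),interpolation=cv2.INTER_CUBIC)
cv2.imwrite('pics/knob.png',a)
s=cv2.imread('pics/side0.png');cv2.imwrite('pics/nests.png',cv2.resize(s[180:270,180:270],(590,590),interpolation=cv2.INTER_CUBIC))
E
```

```text
gauge_foot [256 168  24  26 456] [267.5439 179.9035] [0.6101 0.0218 0.014 ] [0.6095 0.0216] 0.0326
cast [ 165  199   47   41 1560] [188.7917 221.8821] [0.4895 0.2337 0.03  ] [0.4883 0.234 ] 0.062
pot [205 240  30  30 899] [219.4894 254.5006] [0.4028 0.146  0.04  ] [0.4029 0.1461] 0.0447
cup [305 248  30  27 694] [319.1167 261.4121] [ 0.3887 -0.1172  0.06  ] [ 0.3897 -0.1181] 0.0412
jar [211 168  22  25 394] [221.1193 179.0914] [0.6029 0.1444 0.06  ] [0.6028 0.1444] 0.0293
mat [355 155  34  34 917] [371.6598 171.1014] [ 0.6413 -0.27  ] 0.0473
bottle [321 166  19  20 223] [329.0762 176.5561] [ 0.6183 -0.1467] 0.0253
station [ 335  214   47   51 1781] [359.1662 236.8495] [ 0.4549 -0.2269  0.035 ]
cast side bbox [ 248  275   43   39 1349]
```

View pics/nest.png

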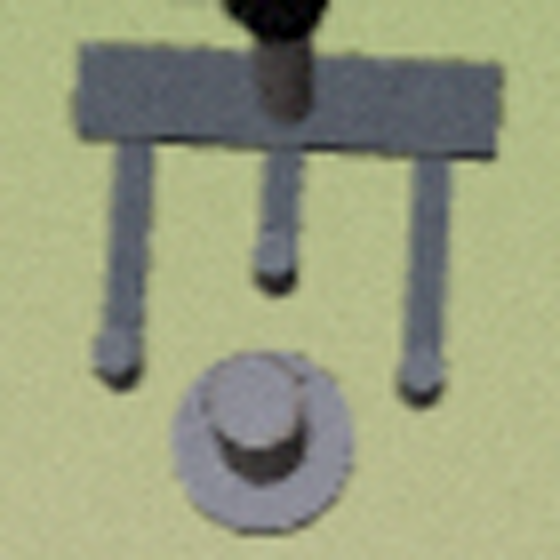

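View pics/knob.png

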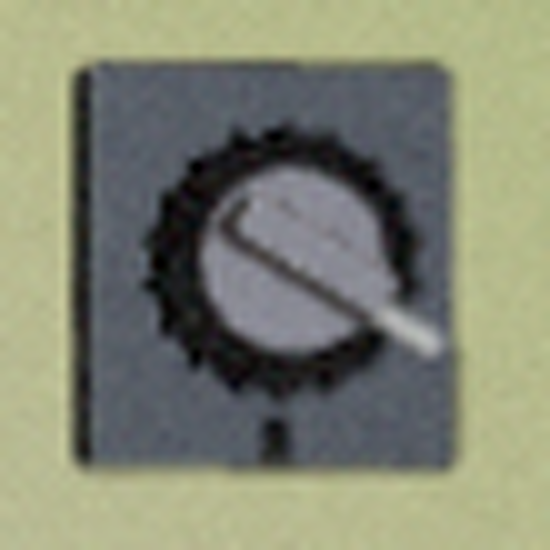

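View pics/nests.png

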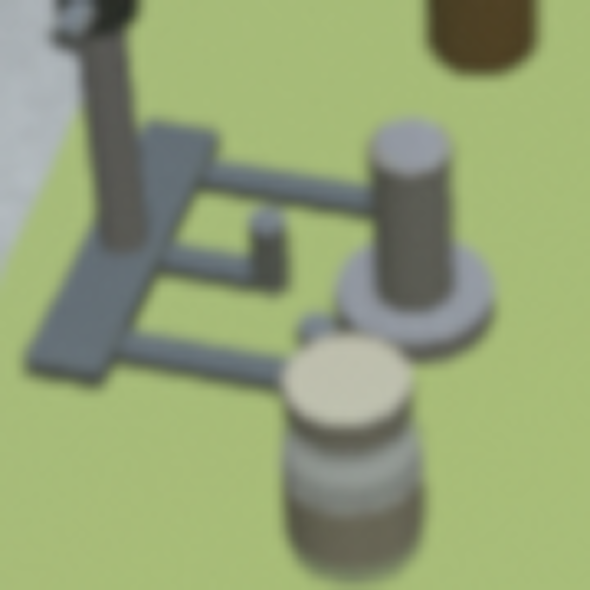

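Run:
```python
from meas import *
def px(p,s,o): return (np.array(p,float)+.5)/s-.5+o
pt=px([(422,366),(276,248),(117,348)],8,(235,125)); P=plane('top',pt,.036); show('posts top',P)
sp=px([(267,216)],590/90,(180,180)); show('post1 side',plane('side',sp,.036))
# rigid fit
a=np.radians([-70,0,70]); L=.056*np.c_[np.cos(a),np.sin(a)]
Q=P[:,:2];Lc=L-L.mean(0);Qc=Q-Q.mean(0)
th=np.arctan2((Lc[:,0]*Qc[:,1]-Lc[:,1]*Qc[:,0]).sum(),(Lc*Qc).sum());R=np.array([[np.cos(th),-np.sin(th)],[np.sin(th),np.cos(th)]])
o=Q.mean(0)-R@L.mean(0);show('nest',o,np.degrees(th));show('resid',Q-(o+L@R.T))
show('gauge top',plane('top',px([(256,402)],8,(235,125)),.092),'side',plane('side',px([(410,150)],590/90,(180,180)),.092))
# gauge foot side: ellipse
show('gauge foot side',plane('side',px([(416,296)],590/90,(180,180)),.014))
show('station corners',plane('top',px([(90,64),(452,64),(456,468),(88,468)],10,(335,208)),.035))
cr=plane('top',px([(97,64),(452,64),(456,468),(92,468)],10,(335,208)),.035).mean(0);show('st ctr',cr)
show('index',plane('top',px([(275,440)],10,(335,208)),.037))
show('coarse ctr',plane('top',px([(285,262)],10,(335,208)),.056),'fine disc',plane('top',px([(295,262)],10,(335,208)),.061))
pts=plane('top',px([(438,346),(380,314)],10,(335,208)),.09);show('pointer',pts)
d=pts[0]-pts[1];show('ptr ang',np.degrees(np.arctan2(d[1],d[0])))
# cast with better mask
hsv=cv2.cvtColor(cv2.imread('pics/top0.png'),cv2.COLOR_BGR2HSV);print(hsv[219,175],hsv[219,160],hsv[225,200],hsv[180,259],hsv[250,180])
for th in(50,60,70):
  m,st,ce=comps(t,(hsv[...,1]<th).astype(np.uint8),(160,190,215,245)); show('cast',st,ce,*fitc('top',m,.03))
  m,st,ce=comps(t,(hsv[...,1]<th).astype(np.uint8),(250,167,285,197)); show('gauge',st,ce,*fitc('top',m,.014))
hs=cv2.cvtColor(cv2.imread('pics/side0.png'),cv2.COLOR_BGR2HSV)
m,st,ce=comps(s,(hs[...,1]<70).astype(np.uint8),(240,265,300,320));show('cast side',st,plane('side',[(st[0]+st[2]/2-.5,293)],.03))
```

```text
gauge_foot [256 168  24  26 456] [267.5439 179.9035] [0.6101 0.0218 0.014 ] [0.6095 0.0216] 0.0326
cast [ 165  199   47   41 1560] [188.7917 221.8821] [0.4895 0.2337 0.03  ] [0.4883 0.234 ] 0.062
pot [205 240  30  30 899] [219.4894 254.5006] [0.4028 0.146  0.04  ] [0.4029 0.1461] 0.0447
cup [305 248  30  27 694] [319.1167 261.4121] [ 0.3887 -0.1172  0.06  ] [ 0.3897 -0.1181] 0.0412
jar [211 168  22  25 394] [221.1193 179.0914] [0.6029 0.1444 0.06  ] [0.6028 0.1444] 0.0293
mat [355 155  34  34 917] [371.6598 171.1014] [ 0.6413 -0.27  ] 0.0473
bottle [321 166  19  20 223] [329.0762 176.5561] [ 0.6183 -0.1467] 0.0253
station [ 335  214   47   51 1781] [359.1662 236.8495] [ 0.4549 -0.2269  0.035 ]
cast side bbox [ 248  275   43   39 1349]
posts top [[ 0.6333 -0.0322  0.036 ]
 [ 0.6738  0.0181  0.036 ]
 [ 0.6384  0.0718  0.036 ]]
post1 side [[0.6696 0.0155 0.036 ]]
nest [0.6171 0.0207] -2.7577
resid [[-0.0004  0.0005]
 [ 0.0008  0.0001]
 [-0.0004 -0.0006]]Traceback (most recent call last):
  File "<stdin>", line 10, in <module>
  File "meas.py", line 12, in show
    def show(name,*a): print(name,*[np.round(v,4) for v in a])
                                    ~~~~~~~~^^^^^
    return _wrapfunc(a, 'round', decimals=decimals, out=out)
    return _wrapit(obj, method, *args, **kwds)
    result = getattr(arr, method)(*args, **kwds)
numpy._core._exceptions._UFuncNoLoopError: ufunc 'multiply' did not contain a loop with signature matching types (dtype('<U4'), dtype('float64')) -> None
```

```bash
sed -i 's/np.round(v,4) for/v if isinstance(v,str) else np.round(v,4).tolist() for/' meas.py; python3 - <<'E' | tail -n +11
from meas import *
def px(p,s,o): return (np.array(p,float)+.5)/s-.5+o
print('--')
show('gauge top',plane('top',px([(256,402)],8,(235,125)),.092),'side',plane('side',px([(410,150)],590/90,(180,180)),.092))
show('gauge foot side',plane('side',px([(416,296)],590/90,(180,180)),.014))
show('station corners',plane('top',px([(97,64),(452,64),(456,468),(92,468)],10,(335,208)),.035))
cr=plane('top',px([(97,64),(452,64),(456,468),(92,468)],10,(335,208)),.035).mean(0);show('st ctr',cr)
show('index',plane('top',px([(275,440)],10,(335,208)),.037))
show('coarse ctr',plane('top',px([(285,262)],10,(335,208)),.056),'fine disc',plane('top',px([(295,262)],10,(335,208)),.061))
pts=plane('top',px([(438,346),(380,314)],10,(335,208)),.09);show('pointer',pts)
d=pts[0]-pts[1];show('ptr ang',np.degrees(np.arctan2(d[1],d[0])))
hsv=cv2.cvtColor(cv2.imread('pics/top0.png'),cv2.COLOR_BGR2HSV)
for th in(50,60,70):
  m,st,ce=comps(t,(hsv[...,1]<th).astype(np.uint8),(160,190,215,245)); show('cast',st,ce,*fitc('top',m,.03))
  m,st,ce=comps(t,(hsv[...,1]<th).astype(np.uint8),(250,167,285,197)); show('gauge',st,ce,*fitc('top',m,.014))
hs=cv2.cvtColor(cv2.imread('pics/side0.png'),cv2.COLOR_BGR2HSV)
m,st,ce=comps(s,(hs[...,1]<70).astype(np.uint8),(240,265,300,320));show('cast side',st,plane('side',[(st[0]+st[2]/2-.5,293)],.03))
E
```

```text
gauge top [[0.6097, 0.0223, 0.092]] side [[0.6069, 0.0279, 0.092]]
gauge foot side [[0.607, 0.0262, 0.014]]
station corners [[0.5161, -0.1869, 0.035], [0.5173, -0.2834, 0.035], [0.4086, -0.2834, 0.035], [0.4077, -0.1854, 0.035]]
st ctr [0.4624, -0.2348, 0.035]
index [[0.4157, -0.2342, 0.037]]
coarse ctr [[0.4623, -0.2333, 0.056]] fine disc [[0.4621, -0.235, 0.061]]
pointer [[0.4395, -0.266, 0.09], [0.4475, -0.251, 0.09]]
ptr ang -118.2981
cast [169, 201, 46, 44, 1186] [188.9317, 221.3221] [0.4874, 0.224] 0.0538
gauge [256, 168, 24, 24, 437] [267.3913, 179.6476] [0.6109, 0.0223] 0.0316
cast [160, 190, 55, 55, 2522] [188.5678, 220.9231] [0.4953, 0.2327] 0.0801
gauge [250, 167, 31, 30, 551] [266.4955, 181.7005] [0.6031, 0.0285] 0.0378
cast [160, 190, 55, 55, 3025] [187.0, 217.0] [0.5034, 0.2397] 0.0856
gauge [250, 167, 35, 30, 1047] [266.999, 181.5387] [0.6059, 0.0233] 0.0506
cast side [248, 274, 43, 41, 1411] [[0.4962, 0.2477, 0.03]]
```

```bash
python3 -m inch '0 0 0 0 0 0.81 -1; 0 0 0 0 0 0.81 -1; 0 0 0 0 0 0.81 -1; 0.72 -0.98 0 0 0 0 -1; 0.72 -0.98 0 0 0 0 -1; 0.72 -0.98 0 0 0 0 -1; 0.72 -0.98 0 0 0 0 -1; 0.72 -0.98 0 0 0 0 -1; 0.72 -0.98 0 0 0 0 -1; 0.72 -0.98 0 0 0 0 -1; 0.72 -0.98 0 0 0 0 -1; 0.72 -0.98 0 0 0 0 -1; 0.72 -0.98 0 0 0 0 -1; 0.72 -0.98 0 0 0 0 -1; 0.72 -0.98 0 0 0 0 -1; 0.72 -0.98 0 0 0 0 -1; 0.72 -0.98 0 0 0 0 -1; 0.72 -0.98 0 0 0 0 -1; 0.72 -0.98 0 0 0 0 -1' 40
```

```text
time: 2.48
tool_pos: [0.3814, -0.2917, 0.2314]
ee_rot: [[1.0, -0.0, 0.0], [-0.0, -1.0, -0.0], [0.0, 0.0, -1.0]]
wrist_force: [0.4, -0.6, -0.4]
gripper_width: 1.004
```

Run:
```python
import cv2
t=cv2.convertScaleAbs(cv2.imread('pics/top0.png'),alpha=1.8)
cv2.imwrite('pics/cast.png',cv2.resize(t[190:245,160:215],(550,550),interpolation=cv2.INTER_CUBIC))
```

```text
(no output)
```

View pics/cast.png

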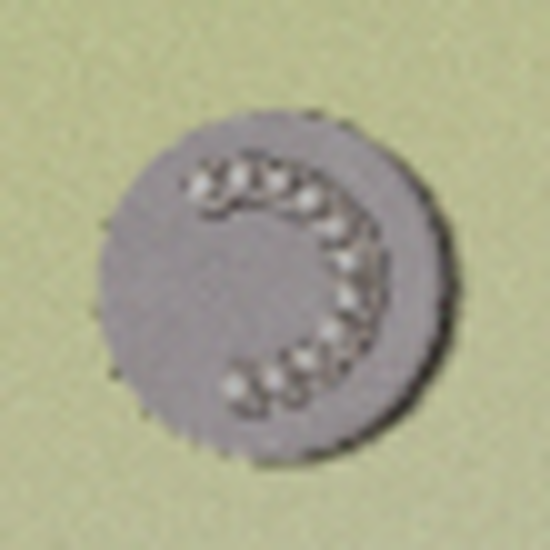

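```bash
python3 -m inch '0.71 -0.98 0 0 0 0 -1; 0.71 -0.98 0 0 0 0 -1; 0.71 -0.98 0 0 0 0 -1; 0.71 -0.98 0 0 0 0 -1; 0.71 -0.98 0 0 0 0 -1; 0.71 -0.98 0 0 0 0 -1; 0.71 -0.98 0 0 0 0 -1; 0.71 -0.98 0 0 0 0 -1; 0.71 -0.98 0 0 0 0 -1; 0.71 -0.98 0 0 0 0 -1; 0.71 -0.98 0 0 0 0 -1; 0.71 -0.98 0 0 0 0 -1; 0.71 -0.98 0 0 0 0 -1; 0.71 -0.98 0 0 0 0 -1; 0.71 -0.98 0 0 0 0 -1; 0.71 -0.98 0 0 0 0 -1; 0 0 0.8 0 0 0 -1; 0 0 0.8 0 0 0 -1;0 0 0 0 0 0 -1'
python3 - <<'E'
from h import *
print(plane('top',[(186.55,217.95)],.03))
print(manip.sense()['tool_pos'])
for n in('side','top'):cv2.imwrite(f'pics/{n}1.png',cv2.convertScaleAbs(manip.snapshot(n),alpha=1.5 if n=='top' else 1))
a=cv2.imread('pics/side1.png')[130:320,145:365];b=cv2.imread('pics/top1.png')[115:280,180:400]
cv2.imwrite('pics/c1.png',np.hstack([cv2.resize(a,(400,345)),cv2.resize(b,(400,345))]))
E
```

```text
time: 4.85
tool_pos: [0.6058, 0.0201, 0.1968]
ee_rot: [[1.0, -0.001, -0.006], [-0.001, -1.0, 0.001], [-0.006, -0.001, -1.0]]
wrist_force: [-0.2, -0.1, 1.0]
gripper_width: 0.999
[[0.50011326 0.24021952 0.03      ]]
[0.60583806 0.0200771  0.19677037]
```

View pics/c1.png

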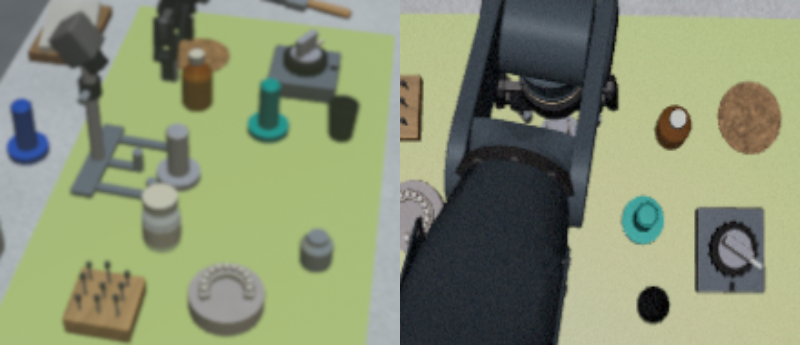

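Run:
```python
from h import *
p=np.array([.6058,.0201,.1968])
for dy in(-.05,.05):print(proj('side',[p+[0,dy,.013]]))
a=cv2.imread('pics/side1.png')[100:200,200:300];cv2.imwrite('pics/c2.png',cv2.resize(a,(600,600),interpolation=cv2.INTER_CUBIC))
```

```text
[[246.77600866 150.62988321]]
[[237.07678127 175.45993219]]
```

View pics/c2.png

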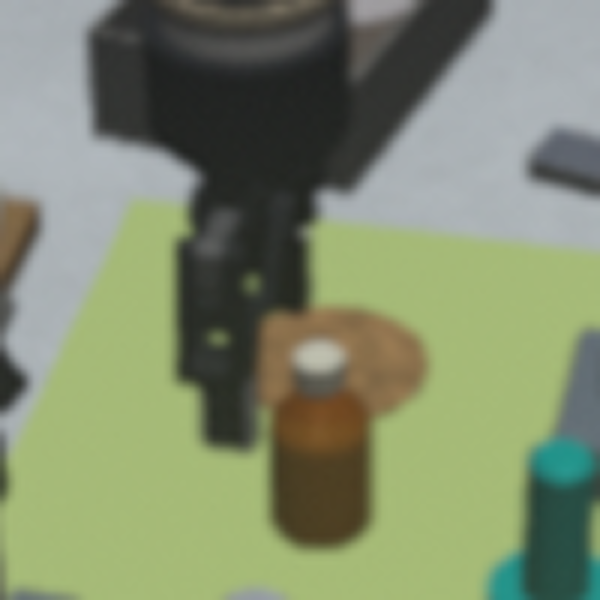

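Run:
```python
from h import *
im=cv2.imread('pics/side0.png');f=6
big=cv2.resize(im[180:320,180:310],None,fx=f,fy=f,interpolation=cv2.INTER_CUBIC)
def d(c,r,z,col):
    p=((proj('side',circ(c,r,z))-[180,180]+.5)*f).astype(int);cv2.polylines(big,[p.reshape(-1,1,2)],True,col,1)
d((.6099,.0221),.032,.014,(0,0,255));d((.6099,.0221),.014,.092,(0,0,255))
d((.500,.240),.048,.03,(0,0,255));d((.500,.240),.048,.0,(0,0,255))
for p in [(.633,-.0322),(.673,.018),(.6387,.0725)]: d(p,.008,.036,(255,0,255))
cv2.imwrite('pics/ov.png',cv2.resize(big,None,fx=.7,fy=.7))
```

```text
(no output)
```

View pics/ov.png

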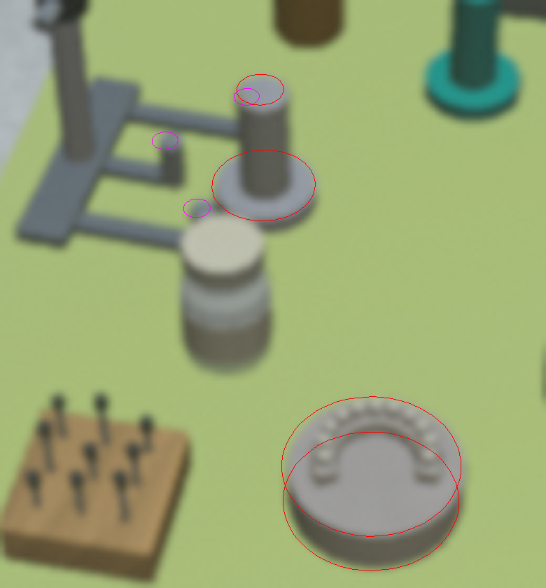

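```bash
python3 -m inch '0.1 -0.1 0.9 0 0 0 -1; 0 0 0.9 0 0 0 -1; 0 0 0.9 0 0 0 -1; 0 0 0.9 0 0 0 -1; 0 0 0.9 0 0 0 -1; 0 0 0.9 0 0 0 -1; 0 0 0.9 0 0 0 -1; 0 0 0.7 0 0 0 -1; 0 0 0.3 0 0 0 -1; 0 0 0 0 0 0 -1; 0 0 0 0 0 0 -1' 40
```

```text
time: 6.32
tool_pos: [0.6105, 0.0224, 0.0539]
ee_rot: [[1.0, -0.0, 0.001], [-0.0, -1.0, -0.0], [0.001, 0.0, -1.0]]
wrist_force: [-0.5, 0.1, -0.5]
gripper_width: 1.002
```

```bash
python3 -m inch '0 0 0 0 0 0 1; 0 0 0 0 0 0 1; 0 0 0 0 0 0 1; 0 0 0 0 0 0 1; 0 0 0 0 0 0 1; 0 0 0 0 0 0 1; 0 0 0 0 0 0 1; 0 0 0 0 0 0 1' 40
```

```text
time: 7.32
tool_pos: [0.6102, 0.0226, 0.0537]
ee_rot: [[1.0, -0.0, 0.001], [-0.0, -1.0, 0.0], [0.001, -0.0, -1.0]]
wrist_force: [-0.2, 1.7, 5.1]
gripper_width: 0.365
```

```bash
python3 -m inch '0 0 -0.3 0 0 0 1; 0 0 -0.8 0 0 0 1; 0 0 -0.9 0 0 0 1; 0 0 -0.9 0 0 0 1; 0 0 -0.9 0 0 0 1; 0 0 -0.9 0 0 0 1; 0 0 -0.9 0 0 0 1; 0 0 -0.9 0 0 0 1; 0 0.5 0 0 0 0 1; 0 0.9 0 0 0 0 1; 0 0.9 0 0 0 0 1; 0 0.9 0 0 0 0 1; 0 0.9 0 0 0 0 1; 0 0.9 0 0 0 0 1; 0 0.9 0 0 0 0 1; 0.1 0.9 0 0 0 0 1; 0.1 0.9 0 0 0 0 1; 0.2 0.9 0 0 0 0 1' 40; python3 -m inch '0.2 0.9 0 0 0 0 1;0.2 0.9 0 0 0 0 1;0.2 0.9 0 0 0 0 1;0.2 0.9 0 0 0 0 1;0.2 0.9 0 0 0 0 1;0.2 0.9 0 0 0 0 1;0.1 0.6 0 0 0 0 1;0 0 0 0 0 0 1;0 0 0 0 0 0 1'
python3 - <<'E'
from h import *
print(manip.sense()['tool_pos'])
for n in('side','top'):cv2.imwrite(f'pics/{n}2.png',cv2.convertScaleAbs(manip.snapshot(n),alpha=1.5 if n=='top' else 1))
a=cv2.imread('pics/side2.png')[100:290,185:375];b=cv2.imread('pics/top2.png')[115:280,180:400]
cv2.imwrite('pics/c3.png',np.hstack([cv2.resize(a,(400,400)),cv2.resize(b,(400,400))]))
E
```

```text
time: 9.57
tool_pos: [0.6182, -0.1507, 0.1833]
ee_rot: [[1.0, -0.0, 0.0], [-0.0, -1.0, 0.0], [0.0, -0.0, -1.0]]
wrist_force: [-0.7, -0.1, -4.3]
gripper_width: 0.364
time: 10.7
tool_pos: [0.6437, -0.2688, 0.1831]
ee_rot: [[1.0, 0.0, -0.001], [0.0, -1.0, 0.001], [-0.001, -0.001, -1.0]]
wrist_force: [-0.1, 0.2, -4.3]
gripper_width: 0.363
[ 0.64366594 -0.26883566  0.18312767]
```

View pics/c3.png

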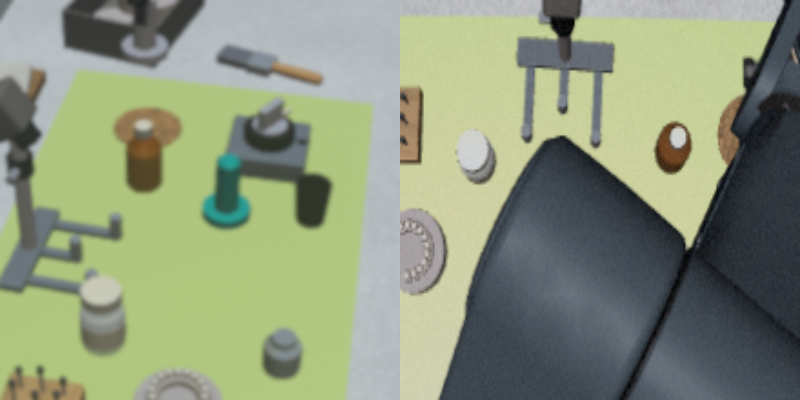

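Run:
```python
from h import *
im=cv2.imread('pics/side2.png');f=6
x0,y0=210,90
big=cv2.resize(im[y0:y0+100,x0:x0+120],None,fx=f,fy=f,interpolation=cv2.INTER_CUBIC)
def d(c,r,z,col):
    p=((proj('side',circ(c,r,z))-[x0,y0]+.5)*f).astype(int);cv2.polylines(big,[p.reshape(-1,1,2)],True,col,1)
d((.643,-.2688),.032,.144,(0,0,255))
d((.6413,-.270),.05,.003,(0,0,255))
cv2.imwrite('pics/ov2.png',big)
```

```text
(no output)
```

View pics/ov2.png

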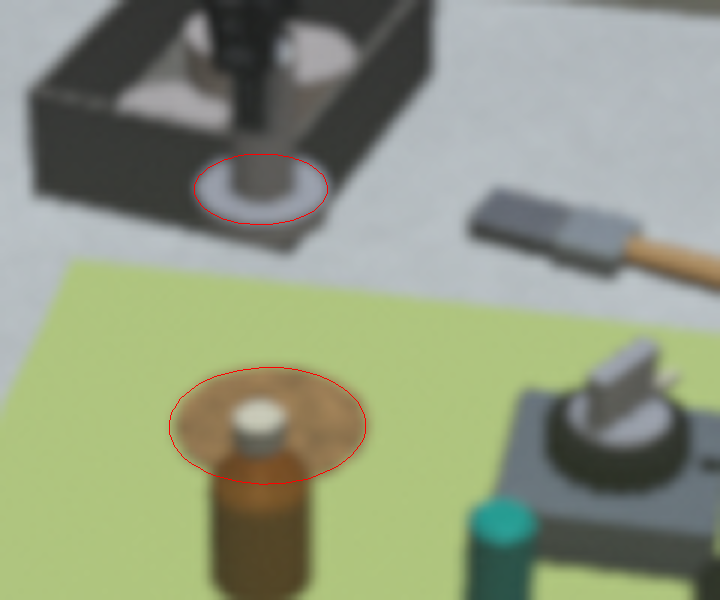

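```bash
python3 -m inch '-0.1 0 0.7 0 0 0 1; 0 0 0.9 0 0 0 1; 0 0 0.9 0 0 0 1; 0 0 0.9 0 0 0 1; 0 0 0.9 0 0 0 1; 0 0 0.9 0 0 0 1; 0 0 0.6 0 0 0 1; 0 0 0.3 0 0 0 1; 0 0 0.1 0 0 0 1; 0 0 0 0 0 0 1; 0 0 0 0 0 0 1'; python3 -m inch '0 0 0.08 0 0 0 1; 0 0 0 0 0 0 1'
```

```text
time: 12.18
tool_pos: [0.6424, -0.2698, 0.0601]
ee_rot: [[1.0, -0.0, 0.001], [-0.0, -1.0, -0.001], [0.001, 0.001, -1.0]]
wrist_force: [0.2, -0.0, -3.2]
gripper_width: 0.364
time: 12.42
tool_pos: [0.6419, -0.2695, 0.0578]
ee_rot: [[1.0, -0.0, -0.0], [-0.0, -1.0, -0.0], [-0.0, 0.0, -1.0]]
wrist_force: [0.2, 0.2, -4.4]
gripper_width: 0.363
```

```bash
python3 -m inch '0 0 0.06 0 0 0 1; 0 0 0 0 0 0 1; 0 0 0 0 0 0 1';python3 -m inch '0 0 0.04 0 0 0 1; 0 0 0 0 0 0 1; 0 0 0 0 0 0 1'
```

```text
time: 12.8
tool_pos: [0.6421, -0.2696, 0.0567]
ee_rot: [[1.0, -0.0, 0.0], [-0.0, -1.0, -0.0], [0.0, 0.0, -1.0]]
wrist_force: [0.0, 0.9, -1.1]
gripper_width: 0.36
time: 13.18
tool_pos: [0.6421, -0.2696, 0.0567]
ee_rot: [[1.0, -0.0, 0.0], [-0.0, -1.0, -0.0], [0.0, 0.0, -1.0]]
wrist_force: [-2.1, 1.7, 6.2]
gripper_width: 0.361
```

```bash
python3 -m inch '0 0 0 0 0 0 -1; 0 0 0 0 0 0 -1; 0 0 0 0 0 0 -1; 0 0 0 0 0 0 -1; 0 0 0 0 0 0 -1; 0 0 0 0 0 0 -1; 0 0 0 0 0 0 -1; 0 0 -0.3 0 0 0 -1; 0 0 -0.9 0 0 0 -1; 0 0 -0.9 0 0 0 -1; 0 0 -0.9 0 0 0 -1; 0 0 -0.9 0 0 0 -1; 0 0 -0.9 0 0 0 -1; 0 0 -0.9 0 0 -1 0.06; 0 0 -0.9 0 0 -1 0.06; 0 0 -0.6 0 0 -1 0.06; 0 0 0 0 0 -1 0.06'
python3 - <<'E'
from h import *
print(manip.sense()['tool_pos'])
for n in('side','top'):cv2.imwrite(f'pics/{n}3.png',cv2.convertScaleAbs(manip.snapshot(n),alpha=1.5 if n=='top' else 1))
im=cv2.imread('pics/side3.png');f=6
x0,y0=210,90
big=cv2.resize(im[y0:y0+100,x0:x0+120],None,fx=f,fy=f,interpolation=cv2.INTER_CUBIC)
cv2.imwrite('pics/ov3.png',big)
E
```

```text
time: 15.3
tool_pos: [0.6427, -0.27, 0.2021]
ee_rot: [[0.92, 0.392, 0.003], [0.392, -0.92, -0.002], [0.002, 0.003, -1.0]]
wrist_force: [-0.6, 0.1, -0.2]
gripper_width: 0.471
[ 0.64269048 -0.26995893  0.20206826]
```

View pics/ov3.png

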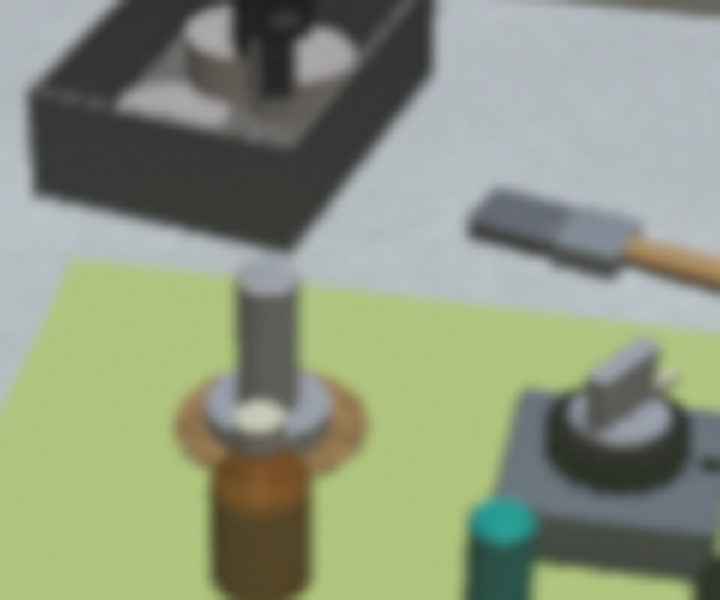

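```bash
python3 -m inch '0 0 0 0 0 -1 0.06;0 0 0 0 0 -1 0.06;0 0 0 0 0 -1 0.06;0 0 0 0 0 -1 0.06;0 0 0 0 0 -1 0.06;0 0 0 0 0 -1 0.06;0 0 0 0 0 -1 0.06;0 0 0 0 0 -1 0.06;0 0 0 0 0 -1 0.06;0 0 0 0 0 -1 0.06;0 0 0 0 0 -1 0.06;0 0 0 0 0 -0.71 0.06; 0.96 -0.88 0 0 0 0 0.06; 0.96 -0.88 0 0 0 0 0.06; 0.96 -0.88 0 0 0 0 0.06; 0.96 -0.88 0 0 0 0 0.06; 0.96 -0.88 0 0 0 0 0.06; 0.96 -0.88 0 0 0 0 0.06; 0.96 -0.88 0 0 0 0 0.06; 0.96 -0.88 0 0 0 0 0.06'; python3 -m inch '1 0 0 0 0 0 0.06;1 0 0 0 0 0 0.06;1 0 0 0 0 0 0.06;1 0 0 0 0 0 0.06;1 0 0 0 0 0 0.06;1 0 0 0 0 0 0.06;1 0 0 0 0 0 0.06;1 0 0 0 0 0 0.06;1 0 0 0 0 0 0.06;1 0 0 0 0 0 0.06;1 0 0 0 0 0 0.06;1 0 0 0 0 0 0.06;1 0 0 0 0 0 0.06;1 0 0 0 0 0 0.06;1 0 0 0 0 0 0.06;1 0 0 0 0 0 0.06;1 0 0 0 0 0 0.06;1 0 0 0 0 0 0.06;1 0 0 0 0 0 0.06;1 0 0 0 0 0 0.06'
```

```text
time: 17.9
tool_pos: [0.5005, -0.1153, 0.2]
ee_rot: [[0.002, 1.0, -0.0], [1.0, -0.002, 0.0], [0.0, -0.0, -1.0]]
wrist_force: [0.5, 0.1, -0.4]
gripper_width: 0.467
time: 20.4
tool_pos: [0.5012, 0.2854, 0.1997]
ee_rot: [[-0.0, 1.0, 0.0], [1.0, 0.0, 0.0], [0.0, 0.0, -1.0]]
wrist_force: [1.3, -0.5, 0.1]
gripper_width: 0.467
```

```bash
python3 -m inch '1 0 0 0 0 0 0.06;1 0 0 0 0 0 0.06;0.25 0 0.9 0 0 0 0.06;0 0 0.9 0 0 0 0.06;0 0 0.9 0 0 0 0.06;0 0 0.9 0 0 0 0.06;0 0 0.9 0 0 0 0.06;0 0 0.9 0 0 0 0.06;0 0 0.9 0 0 0 0.06;0 0 0.9 0 0 0 0.06;0 0 0.9 0 0 0 0.06;0 0 0.9 0 0 0 0.06;0 0 0.3 0 0 0 0.06;0 0 0.1 0 0 0 0.06;0 0 0 0 0 0 0.06'
python3 - <<'E'
from h import *
for n in('side','top'):cv2.imwrite(f'pics/{n}4.png',cv2.convertScaleAbs(manip.snapshot(n),alpha=1.5 if n=='top' else 1))
a=cv2.imread('pics/side4.png')[200:370,180:350];b=cv2.imread('pics/top4.png')[130:290,130:290]
cv2.imwrite('pics/c4.png',np.hstack([cv2.resize(a,(400,400)),cv2.resize(b,(400,400))]))
E
```

```text
time: 22.28
tool_pos: [0.5015, 0.3292, 0.0121]
ee_rot: [[-0.0, 1.0, 0.001], [1.0, 0.0, 0.0], [0.0, 0.001, -1.0]]
wrist_force: [-0.1, 0.4, 0.1]
gripper_width: 0.473
```

View pics/c4.png

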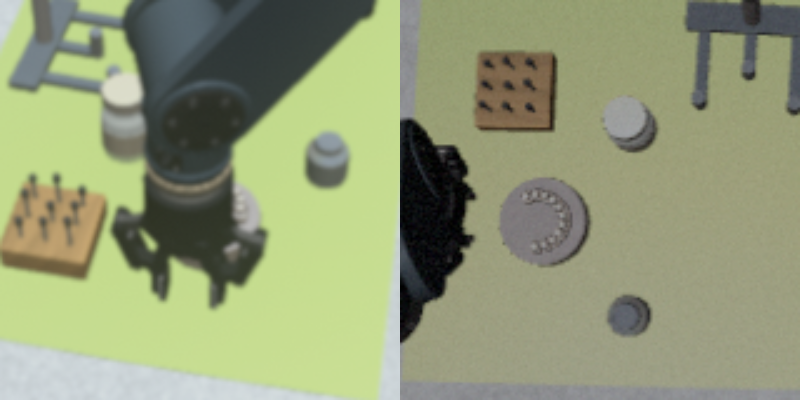

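```bash
python3 - <<'E'
from h import *
q=lambda u,v:((u+.5)/3.1-.5+150,(v+.5)/3.1-.5+115)
print('jar',plane('top',[q(220,193)],.085),'pot',plane('top',[q(221,436)],.045),'cup',plane('top',[q(525,452)],.06),'burblock',plane('top',[q(80,160)],.03))
E
python3 -m inch '-0.3 0 0.2 0 0 0 0.06;-0.5 0 0 0 0 0 0.06;-0.5 0 0 0 0 0 0.06;-0.4 0 0 0 0 0 0.06;-0.3 0 0 0 0 0 0.06;-0.3 0 0 0 0 0 0.06;-0.3 0 0 0 0 0 0.06;-0.3 0 0 0 0 0 0.06;-0.3 0 0 0 0 0 0.06'
```

```text
jar [[0.60419556 0.14232908 0.085     ]] pot [[0.40075253 0.14139659 0.045     ]] cup [[ 0.39111591 -0.11694577  0.06      ]] burblock [[0.64297821 0.2767712  0.03      ]]
time: 23.5
tool_pos: [0.5013, 0.2648, 0.0077]
ee_rot: [[-0.0, 1.0, 0.0], [1.0, 0.0, 0.0], [0.0, 0.0, -1.0]]
wrist_force: [0.2, 1.6, 0.2]
gripper_width: 0.471
```

```bash
python3 -m inch '-0.4 0 0 0 0 0 0.06;-0.5 0 0 0 0 0 0.06;-0.5 0 0 0 0 0 0.06;-0.5 0 0 0 0 0 0.06;-0.5 0 0 0 0 0 0.06;-0.5 0 0 0 0 0 0.06;-0.5 0 0 0 0 0 0.06;-0.5 0 0 0 0 0 0.06;-0.5 0 0 0 0 0 0.06;-0.5 0 0 0 0 0 0.06;-0.5 0 0 0 0 0 0.06;-0.5 0 0 0 0 0 0.06;-0.5 0 0 0 0 0 0.06;-0.4 0 0 0 0 0 0.06;-0.3 0 0 0 0 0 0.06;-0.2 0 0 0 0 0 0.06;0 0 0 0 0 0 0.06'
python3 - <<'E'
from h import *
for n in('side','top'):cv2.imwrite(f'pics/{n}5.png',cv2.convertScaleAbs(manip.snapshot(n),alpha=1.5 if n=='top' else 1))
a=cv2.imread('pics/side5.png')[180:330,190:340];b=cv2.imread('pics/top5.png')[130:290,190:350]
cv2.imwrite('pics/c5.png',np.hstack([cv2.resize(a,(400,400)),cv2.resize(b,(400,400))]))
E
```

```text
time: 25.62
tool_pos: [0.5011, 0.1186, 0.0077]
ee_rot: [[-0.0, 1.0, -0.0], [1.0, 0.0, -0.0], [-0.0, -0.0, -1.0]]
wrist_force: [0.1, 0.2, 0.1]
gripper_width: 0.469
```

View pics/c5.png

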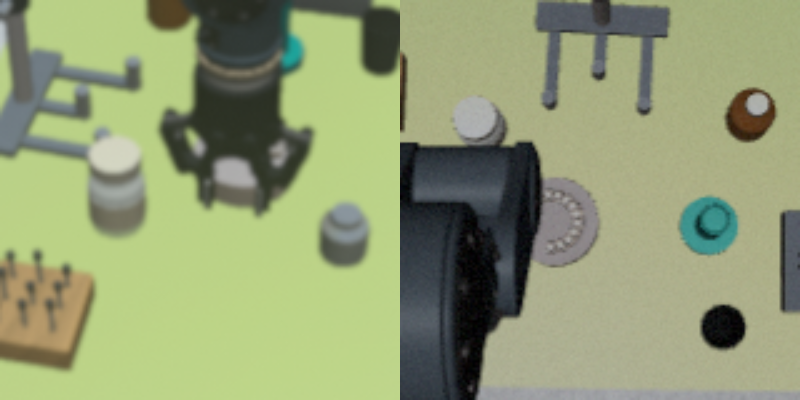

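Run:
```python
from h import *
p=plane('top',[(269.2,218.6)],.03)[0];print(p,'center y',p[1]+.048)
```

```text
[0.50142942 0.01521351 0.03      ] center y 0.06321350893253179
```

```bash
python3 -m inch '-0.3 0 0 0 0 0 0.06;-0.4 0 0 0 0 0 0.06;-0.4 0 0 0 0 0 0.06;-0.35 0 0 0 0 0 0.06;-0.2 0 0 0 0 0 0.06;-0.13 0 0 0 0 0 0.06;0 0 0 0 0 0 0.06;0.5 0 0 0 0 0 0.06;0.9 0 0 0 0 0 0.06;0 0 -0.9 0 0 0 0.06;0 0 -0.9 0 0 0 0.06;0 0 -0.9 0 0 0 0.06;0 0 -0.9 0 0 0 0.06;0 0 -0.9 0 0 1 0.06;0 0 -0.5 0 0 1 0.06;0 0 0 0 0 1 0.06;0 0 0 0 0 1 0.06;0 0 0 0 0 1 0.06;0 0 0 0 0 1 0.06;0 0 0 0 0 1 0.06'
python3 -m inch '0 0 0 0 0 1 0.06;0 0 0 0 0 1 0.06;0 0 0 0 0 1 0.06;0 0 0 0 0 1 0.06;0 0 0 0 0 1 0.06;0 0 0 0 0 1 0.06;0 0 0 0 0 1 0.06;0 0 0 0 0 1 0.06;0 0 0 0 0 0.71 0.06;0 0 0 0 0 0 0.06'
```

```text
time: 28.22
tool_pos: [0.5008, 0.1129, 0.1078]
ee_rot: [[0.646, 0.764, -0.0], [0.764, -0.646, 0.0], [-0.0, -0.0, -1.0]]
wrist_force: [0.4, -0.1, -0.6]
gripper_width: 0.468
time: 29.48
tool_pos: [0.5008, 0.1127, 0.1077]
ee_rot: [[1.0, 0.002, -0.0], [0.002, -1.0, 0.0], [-0.0, -0.0, -1.0]]
wrist_force: [0.1, 0.3, 0.6]
gripper_width: 0.466
```

```bash
python3 -m inch '-0.8 0.75 0 0 0 0 0.06;-0.9 0.85 0 0 0 0 0.06;-0.9 0.85 0 0 0 0 0.06;-0.9 0.85 0 0 0 0 0.06;-0.8 0.75 0 0 0 0.5 0.06;0 0 0 0 0 0 0.06;0 0 0 0 0 0 0.06'
python3 - <<'E'
from h import *
for n in('side','top'):cv2.imwrite(f'pics/{n}6.png',cv2.convertScaleAbs(manip.snapshot(n),alpha=1.5 if n=='top' else 1))
a=cv2.imread('pics/side6.png')[180:330,190:340];b=cv2.imread('pics/top6.png')[130:290,190:350]
cv2.imwrite('pics/c6.png',np.hstack([cv2.resize(a,(400,400)),cv2.resize(b,(400,400))]))
E
```

```text
time: 30.35
tool_pos: [0.4162, 0.0308, 0.1079]
ee_rot: [[0.999, -0.049, 0.002], [-0.049, -0.999, -0.0], [0.002, 0.0, -1.0]]
wrist_force: [0.3, 0.1, -0.6]
gripper_width: 0.471
```

View pics/c6.png

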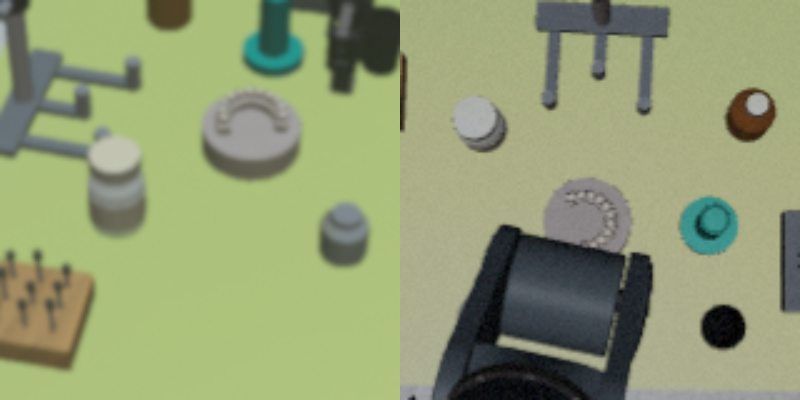

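Run:
```python
import cv2
t=cv2.imread('pics/top6.png')
cv2.imwrite('pics/n6.png',cv2.resize(t[145:235,230:305],(600,720),interpolation=cv2.INTER_CUBIC)[:600])
```

```text
(no output)
```

View pics/n6.png

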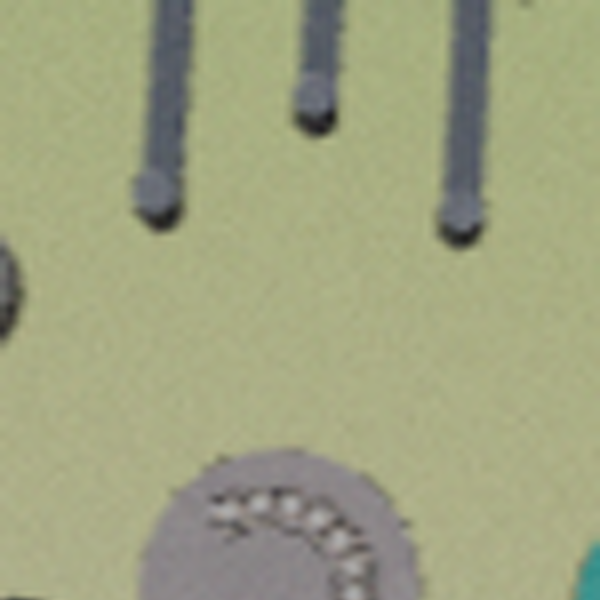

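Run:
```python
from h import *
q=lambda L:(np.array(L)+.5)/8-.5+[230,145]
c=plane('top',q([(280,589)]),.03)[0];P=plane('top',q([(462,212),(316,94),(157,190)]),.036);print(c,P)
a=np.radians([-70,0,70]);L=.056*np.c_[np.cos(a),np.sin(a)];Q=P[:,:2];Lc=L-L.mean(0);Qc=Q-Q.mean(0)
th=np.arctan2((Lc[:,0]*Qc[:,1]-Lc[:,1]*Qc[:,0]).sum(),(Lc*Qc).sum());R=np.array([[np.cos(th),-np.sin(th)],[np.sin(th),np.cos(th)]])
o=Q.mean(0)-R@L.mean(0);print('nest',o,np.degrees(th));print('cast in nest frame',R.T@(c[:2]-o))
```

```text
[0.5023822  0.02775897 0.03      ] [[ 0.63125942 -0.03222934  0.036     ]
 [ 0.67171715  0.01805762  0.036     ]
 [ 0.63771501  0.07174886  0.036     ]]
nest [0.61551772 0.02106706] -3.418916561544968
cast in nest frame [-1.13333238e-01 -6.69427466e-05]
```

```bash
python3 -m inch '0 -0.08 0.9 0 0 0 0.06;0 0 0.9 0 0 0 0.06;0 0 0.9 0 0 0 0.06;0 0 0.9 0 0 0 0.06;0 0 0.9 0 0 0 0.06;0 0 0.5 0 0 0 0.06;0 0 0 0 0 0 0.06;0.4 0 0 0 0 0 0.06;0.5 0 0 0 0 0 0.06;0.4 0 0 0 0 0 0.06;0.3 0 0 0 0 0 0.06;0.3 0 0 0 0 0 0.06;0.4 0 0 0 0 0 0.06;0.5 0 0 0 0 0 0.06'; python3 -m inch '0.5 0 0 0 0 0 0.06;0.5 0 0 0 0 0 0.06;0.5 0 0 0 0 0 0.06;0.5 0 0 0 0 0 0.06;0.5 0 0 0 0 0 0.06;0.5 0 0 0 0 0 0.06;0.4 0 0 0 0 0 0.06;0.3 0 0 0 0 0 0.06;0.2 0 0 0 0 0 0.06;0 0 0 0 0 0 0.06'; python3 -m inch '0.1 0 0 0 0 0 0.06;0.1 0 0 0 0 0 0.06;0 0 0 0 0 0 0.06'
```

```text
time: 32.2
tool_pos: [0.4709, 0.0294, 0.0077]
ee_rot: [[0.999, -0.05, -0.001], [-0.05, -0.999, 0.0], [-0.001, -0.0, -1.0]]
wrist_force: [-2.2, -0.2, 1.6]
gripper_width: 0.471
time: 33.45
tool_pos: [0.5499, 0.0253, 0.0078]
ee_rot: [[0.999, -0.05, 0.002], [-0.05, -0.999, -0.0], [0.002, 0.0, -1.0]]
wrist_force: [-1.0, 0.1, 0.2]
gripper_width: 0.467
time: 33.83
tool_pos: [0.5532, 0.0252, 0.0077]
ee_rot: [[0.999, -0.05, 0.0], [-0.05, -0.999, -0.0], [0.0, -0.0, -1.0]]
wrist_force: [-1.0, 0.6, 0.3]
gripper_width: 0.472
```

```bash
for i in 1 2 3; do :; done; python3 -m inch '0.1 0 0 0 0 0 0.06;0.1 0 0 0 0 0 0.06;0 0 0 0 0 0 0.06'; python3 -m inch '0.1 0 0 0 0 0 0.06;0 0 0 0 0 0 0.06';  python3 -m inch '0.1 0 0 0 0 0 0.06;0 0 0 0 0 0 0.06'
```

```text
time: 34.2
tool_pos: [0.5577, 0.0249, 0.0077]
ee_rot: [[0.999, -0.05, 0.001], [-0.05, -0.999, -0.0], [0.001, 0.0, -1.0]]
wrist_force: [-0.9, -0.5, 0.0]
gripper_width: 0.473
time: 34.45
tool_pos: [0.5588, 0.0248, 0.0077]
ee_rot: [[0.999, -0.05, -0.001], [-0.05, -0.999, -0.0], [-0.001, 0.0, -1.0]]
wrist_force: [-3.2, -0.8, 1.9]
gripper_width: 0.471
time: 34.7
tool_pos: [0.5599, 0.0246, 0.0076]
ee_rot: [[0.999, -0.05, -0.003], [-0.05, -0.999, -0.0], [-0.003, 0.0, -1.0]]
wrist_force: [-5.3, -1.5, 3.7]
gripper_width: 0.468
```

```bash
python3 -m inch '0.1 0 0 0 0 0 0.06;0 0 0 0 0 0 0.06'; python3 -m inch '0.1 0 0 0 0 0 0.06;0 0 0 0 0 0 0.06'
python3 - <<'E'
from h import *
for n in('side','top'):cv2.imwrite(f'pics/{n}7.png',cv2.convertScaleAbs(manip.snapshot(n),alpha=1.5 if n=='top' else 1))
a=cv2.imread('pics/side7.png')[170:270,180:280];b=cv2.imread('pics/top7.png')[130:220,220:310]
cv2.imwrite('pics/c7.png',np.hstack([cv2.resize(a,(400,400),interpolation=cv2.INTER_CUBIC),cv2.resize(b,(400,400),interpolation=cv2.INTER_CUBIC)]))
E
```

```text
time: 34.95
tool_pos: [0.5604, 0.0245, 0.0076]
ee_rot: [[0.999, -0.05, -0.006], [-0.05, -0.999, 0.0], [-0.006, 0.0, -1.0]]
wrist_force: [-6.9, -2.4, 3.8]
gripper_width: 0.47
time: 35.2
tool_pos: [0.5604, 0.0245, 0.0075]
ee_rot: [[0.999, -0.05, -0.01], [-0.05, -0.999, 0.0], [-0.01, 0.0, -1.0]]
wrist_force: [-9.9, -3.8, 6.8]
gripper_width: 0.472
```

View pics/c7.png

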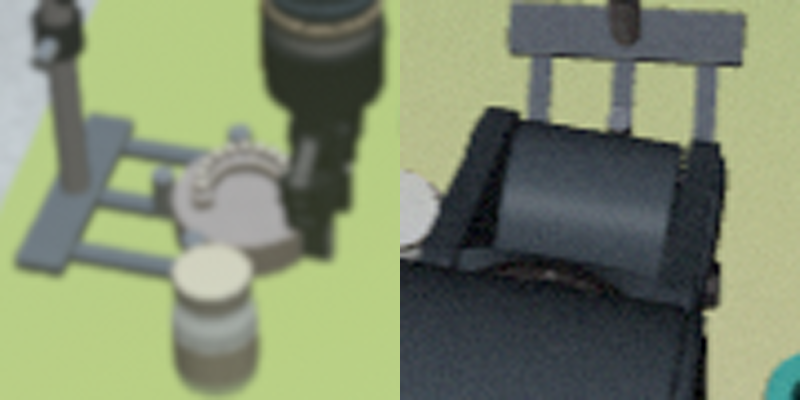

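```bash
python3 -m inch '-0.4 0 0 0 0 0 0.06;-0.9 0 0 0 0 0 0.06;-0.9 0 0 0 0 0 0.06;-0.9 0 -0.8 0 0 0 0.06;-0.9 0 -0.9 0 0 0 0.06;-0.9 0 -0.9 0 0 0 0.06;-0.9 0 -0.9 0 0 0 0.06;-0.9 0 -0.9 0 0 0 0.06;0 0 0 0 0 0 0.06'
python3 - <<'E'
from h import *
T=np.mean([manip.snapshot('top').astype(float) for i in range(3)],0)
t=cv2.convertScaleAbs(T,alpha=1.8);cv2.imwrite('pics/top8.png',t);s=manip.snapshot('side');cv2.imwrite('pics/side8.png',s)
cv2.imwrite('pics/n8.png',cv2.resize(t[145:215,230:305],(750,700),interpolation=cv2.INTER_CUBIC)[:600])
E
```

```text
time: 36.42
tool_pos: [0.4322, 0.0313, 0.0968]
ee_rot: [[0.999, -0.05, 0.004], [-0.05, -0.999, -0.001], [0.004, 0.0, -1.0]]
wrist_force: [-0.2, -0.5, 0.2]
gripper_width: 0.471
```

View pics/n8.png

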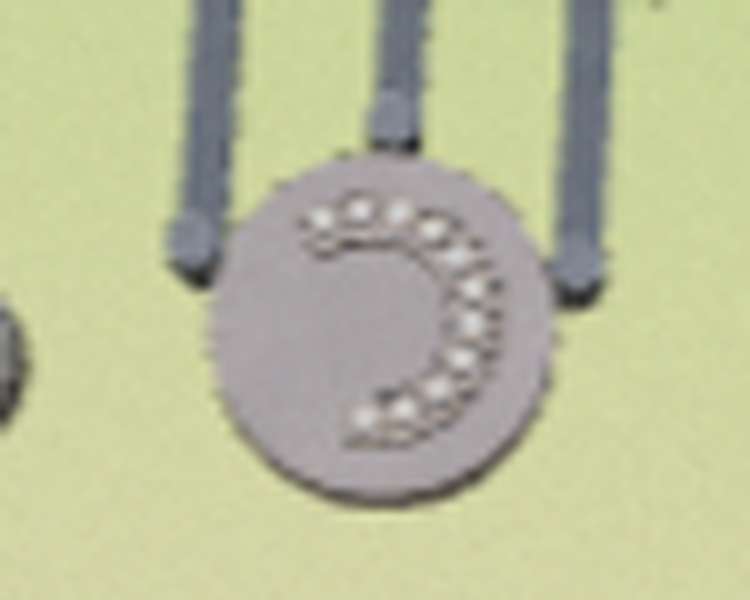

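Run:
```python
from h import *
q=lambda L:(np.array(L)+.5)/10-.5+[230,145]
P=plane('top',q([(578,258),(394,113),(195,238)]),.036)
for c0 in [(383,325)]:
  c=plane('top',q([c0]),.03)[0];print(c,np.linalg.norm(P[:,:2]-c[:2],axis=1))
# contour of cast via hsv
t=cv2.imread('pics/top8.png');h=cv2.cvtColor(t,cv2.COLOR_BGR2HSV)
f=10;B=cv2.resize(t[145:215,230:305],None,fx=f,fy=f,interpolation=cv2.INTER_CUBIC).astype(float)
# radial edge search on (g-b)/g + brightness
g=cv2.GaussianBlur(B,(0,0),4);S=(g[...,1]-g[...,0])/g[...,1];pts=[]
for a in np.radians(range(0,360,3)):
    r=np.arange(150,200);x=383+r*np.cos(a);y=325+r*np.sin(a)
    if y.max()>=695 or x.max()>=745: continue
    v=S[y.astype(int),x.astype(int)];w=g[y.astype(int),x.astype(int)].sum(1)
    k=np.argmax(np.abs(np.diff(v))); d=np.degrees(a)
    if any(abs((d-b+180)%360-180)<14 for b in(206,272,340)) or 10<d<130: continue
    pts.append((x[k],y[k]))
W=plane('top',q(np.array(pts)),.03)[:,:2]
A=np.c_[2*W,np.ones(len(W))];x=np.linalg.lstsq(A,(W**2).sum(1),rcond=None)[0];print('fit',x[:2],np.sqrt(x[2]+x[:2]@x[:2]),len(W),np.linalg.norm(P[:,:2]-x[:2],axis=1))
```

```text
[0.61518837 0.0206349  0.03      ] [0.05593717 0.05786303 0.05615633]
fit [0.61496347 0.02052647] 0.04741185056560729 52 [0.05590763 0.05808366 0.05634577]
```

```bash
python3 -m inch '0.93 -0.37 0 0 0 0 1;0.93 -0.37 0 0 0 0 1;0.93 -0.37 0 0 0 0 1;0.93 -0.37 0 0 0 0 1;0.93 -0.36 0 0 0 0 1;0.91 -0.36 0 0 0 0 1;0 0 0 0 0 1 1;0 0 0 0 0 1 1;0 0 0 0 0 1 1;0 0 0 0 0 1 1;0 0 0 0 0 1 1;0 0 0.6 0 0 0.6 1;0 0 0.9 0 0 0 1;0 0 0.9 0 0 0 1;0 0 0.9 0 0 0 1;0 0 0.8 0 0 0 1;0 0 0.2 0 0 0 1;0 0 0 0 0 0 1'
```

```text
time: 38.88
tool_pos: [0.5444, 0.0696, 0.0094]
ee_rot: [[0.82, -0.573, -0.0], [-0.573, -0.82, 0.0], [-0.0, 0.0, -1.0]]
wrist_force: [-0.9, -0.3, -0.4]
gripper_width: 0.002
```

Now nudge gently along tool x, with contact expected after about 26 mm.

```bash
python3 -m inch '0.4 0 0 0 0 0 1;0.4 0 0 0 0 0 1;0.25 0 0 0 0 0 1;0.15 0 0 0 0 0 1;0 0 0 0 0 0 1'; python3 -m inch '0.1 0 0 0 0 0 1;0.1 0 0 0 0 0 1;0 0 0 0 0 0 1';python3 -m inch '0.1 0 0 0 0 0 1;0.1 0 0 0 0 0 1;0 0 0 0 0 0 1'
```

```text
time: 39.5
tool_pos: [0.5643, 0.0557, 0.0098]
ee_rot: [[0.819, -0.573, 0.0], [-0.573, -0.819, 0.0], [0.0, -0.0, -1.0]]
wrist_force: [-0.4, -0.1, -0.3]
gripper_width: 0.005
time: 39.88
tool_pos: [0.5657, 0.0544, 0.0096]
ee_rot: [[0.82, -0.573, -0.003], [-0.573, -0.82, 0.001], [-0.003, 0.001, -1.0]]
wrist_force: [-3.3, 4.2, 3.2]
gripper_width: -0.001
time: 40.25
tool_pos: [0.5655, 0.0541, 0.0094]
ee_rot: [[0.819, -0.573, -0.01], [-0.573, -0.819, 0.004], [-0.011, 0.003, -1.0]]
wrist_force: [-8.0, 10.0, 7.1]
gripper_width: 0.003
```

```bash
python3 -m inch '-0.5 0 0 0 0 0 1;-0.9 0 0 0 0 0 1;-0.3 0 -0.9 0 0 0 1;0 0 -0.9 0 0 0 1;0 0 -0.9 0 0 0 1;0 0 -0.9 0 0 0 1;0 0 -0.9 0 0 -1 0;0 0 -0.9 0 0 -1 0;0 0 -0.9 0 0 -1 0;0 0 -0.9 0 0 -1 0;0 0 0 0 0 -1 0;0 0 0 0 0 -0.6 0'
python3 - <<'E'
from h import *
T=np.mean([manip.snapshot('top').astype(float) for i in range(2)],0)
t=cv2.convertScaleAbs(T,alpha=1.8);cv2.imwrite('pics/top9.png',t);s=manip.snapshot('side');cv2.imwrite('pics/side9.png',s)
a=cv2.resize(t[208:263,335:390],(400,400),interpolation=cv2.INTER_CUBIC);b=cv2.resize(s[145:195,280:330+0],(400,400),interpolation=cv2.INTER_CUBIC)
cv2.imwrite('pics/n9.png',np.hstack([a,b]))
E
```

```text
time: 41.75
tool_pos: [0.5441, 0.0703, 0.156]
ee_rot: [[0.999, -0.048, 0.004], [-0.048, -0.999, -0.001], [0.004, 0.0, -1.0]]
wrist_force: [-0.5, 0.3, -0.6]
gripper_width: 0.498
```

View pics/n9.png

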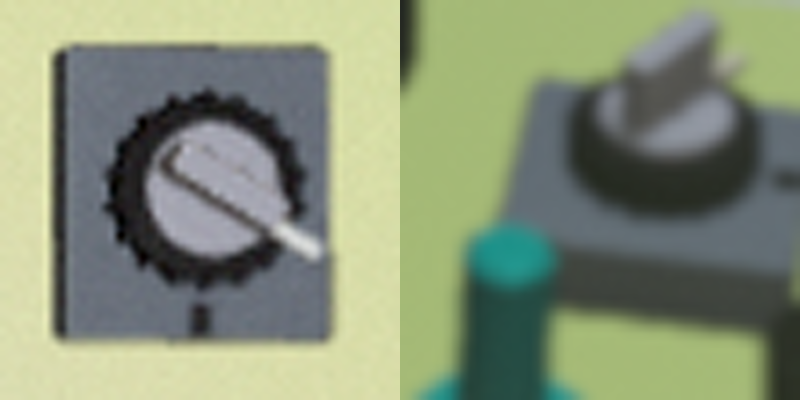

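View pics/top9.png

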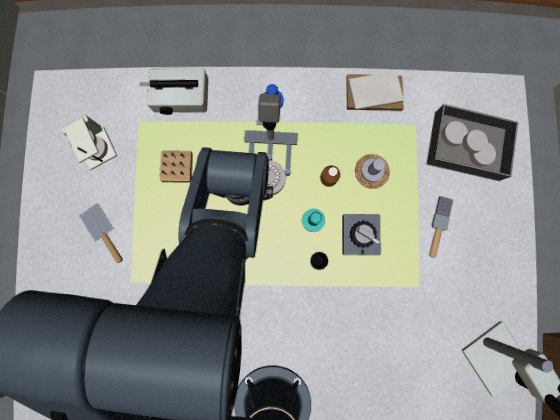

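```bash
python3 -m inch '-0.21 0.96 0 0 0 0 0;-0.21 0.96 0 0 0 0 0;-0.21 0.96 0 0 0 0 0;-0.21 0.96 0 0 0 0 0;-0.21 0.96 0 0 0 0 0;-0.21 0.96 0 0 0 0 0;-0.21 0.96 0 0 0 0 0;-0.21 0.96 0 0 0 0 0;-0.21 0.96 0 0 0 0 0;-0.21 0.96 0 0 0 0 0;-0.21 0.96 0 0 0 0 0;-0.21 0.96 0 0 0 0 0;-0.21 0.96 0 0 0 0 0;-0.21 0.96 0 0 0 0 0;-0.21 0.96 0 0 0 0 0;-0.21 0.96 0 0 0 0 0'; python3 -m inch '0 0 0 0 0 -1 0;0 0 0 0 0 -1 0;0 0 0 0 0 -1 0;0 0 0 0 0 -1 0;0 0 0 0 0 -1 0;0 0 0 0 0 -1 0;0 0 0 0 0 -1 0;0 0 0 0 0 -1 0;0 0 0 0 0 -1 0;0 0 0 0 0 -1 0;0 0 0 0 0 -0.95 0;0 0 0 0 0 0 0'
```

```text
time: 43.9
tool_pos: [0.4595, -0.2341, 0.1537]
ee_rot: [[0.999, -0.051, -0.0], [-0.051, -0.999, 0.0], [-0.0, -0.0, -1.0]]
wrist_force: [-0.1, 0.8, -0.1]
gripper_width: 0.5
time: 45.4
tool_pos: [0.46, -0.2332, 0.1537]
ee_rot: [[0.503, 0.864, -0.0], [0.864, -0.503, 0.0], [-0.0, -0.0, -1.0]]
wrist_force: [-0.1, -1.2, 0.3]
gripper_width: 0.503
```

Run:
```python
from h import *
T=np.mean([manip.snapshot('top').astype(float) for i in range(2)],0)
t=cv2.convertScaleAbs(T,alpha=1.8);cv2.imwrite('pics/top10.png',t);s=manip.snapshot('side');cv2.imwrite('pics/side10.png',s)
a=cv2.resize(t[145:215,230:300],(400,400),interpolation=cv2.INTER_CUBIC);b=cv2.resize(s[125:195,270:340],(400,400),interpolation=cv2.INTER_CUBIC)
cv2.imwrite('pics/n10.png',np.hstack([a,b]))
```

```text
(no output)
```

View pics/n10.png

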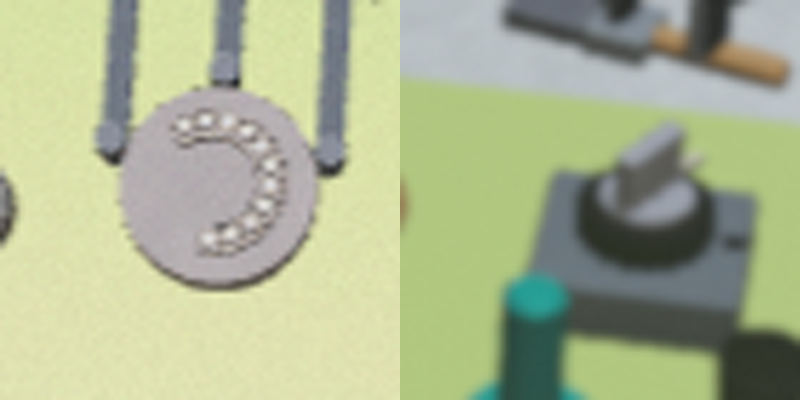

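```bash
python3 -m inch '0 0.12 0.7 0 0 0 0;0 0 0.9 0 0 0 0;0 0 0.9 0 0 0 0;0 0 0.9 0 0 0 0;0 0 0.6 0 0 0 0;0 0 0.2 0 0 0 0;0 0 0 0 0 0 0' 25; python3 -m inch '0 0 0 0 0 0 1;0 0 0 0 0 0 1;0 0 0 0 0 0 1;0 0 0 0 0 0 1;0 0 0 0 0 0 1' 25
python3 - <<'E'
from h import *
s=manip.snapshot('side');cv2.imwrite('pics/side11.png',s)
cv2.imwrite('pics/n11.png',cv2.resize(s[125:195,270:340],(500,500),interpolation=cv2.INTER_CUBIC))
E
```

```text
time: 46.42
tool_pos: [0.4624, -0.2339, 0.0695]
ee_rot: [[0.502, 0.865, -0.0], [0.865, -0.502, 0.0], [0.0, -0.0, -1.0]]
wrist_force: [1.0, -0.7, 0.1]
gripper_width: 0.503
time: 47.05
tool_pos: [0.462, -0.2337, 0.0704]
ee_rot: [[0.502, 0.865, -0.0], [0.865, -0.502, -0.0], [-0.0, -0.0, -1.0]]
wrist_force: [-2.9, -0.2, 6.8]
gripper_width: 0.135
```

View pics/n11.png

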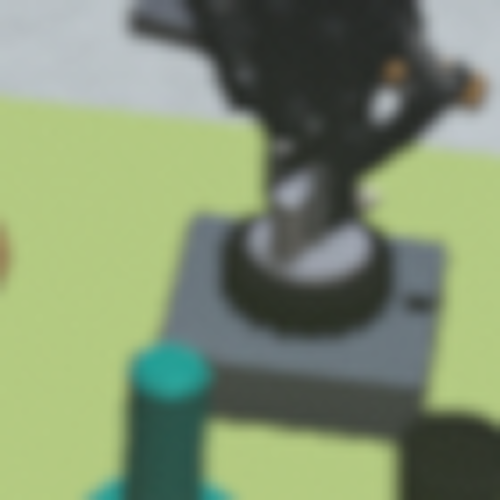

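```bash
python3 -m inch '0 0 0 0 0 0.4 1;0 0 0 0 0 0.8 1;0 0 0 0 0 0.8 1;0 0 0 0 0 0.8 1;0 0 0 0 0 0.8 1;0 0 0 0 0 0.8 1;0 0 0 0 0 0.8 1;0 0 0 0 0 0.8 1;0 0 0 0 0 0.8 1;0 0 0 0 0 0.8 1;0 0 0 0 0 0.8 1;0 0 0 0 0 0.8 1;0 0 0 0 0 0.8 1;0 0 0 0 0 0.45 1;0 0 0 0 0 0 1;0 0 0 0 0 0 1'
python3 - <<'E'
from h import *
s=manip.snapshot('side');cv2.imwrite('pics/side12.png',s)
cv2.imwrite('pics/n12.png',cv2.resize(s[125:195,270:340],(500,500),interpolation=cv2.INTER_CUBIC))
E
```

```text
time: 49.1
tool_pos: [0.4623, -0.2344, 0.0704]
ee_rot: [[1.0, 0.0, 0.0], [0.0, -1.0, -0.001], [0.0, 0.001, -1.0]]
wrist_force: [-2.2, -0.7, 4.5]
gripper_width: 0.136
```

View pics/n12.png

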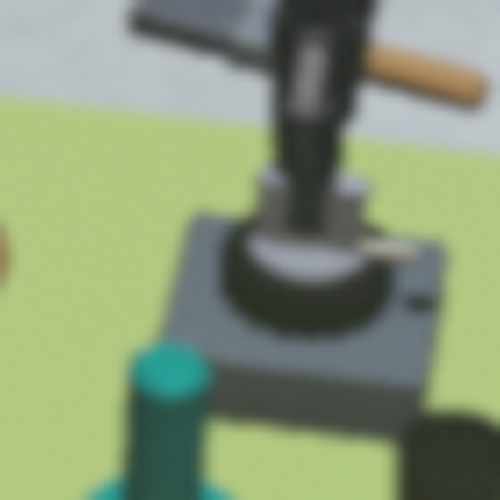

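```bash
python3 -m inch '0 0 0 0 0 0 0;0 0 0 0 0 0 0;0 0 0 0 0 0 0;0 0 0 0 0 0 0;0 0 -0.4 0 0 0 0;0 0 -0.9 0 0 0 0;0 0 -0.9 0 0 0 0;0 0 -0.9 0 0 0 0;0 0 -0.9 0 0 0 0;0 -0.9 -0.9 0 0 0 0;0 -0.9 -0.9 0 0 0 0;0 -0.9 0 0 0 0 0;0 -0.9 0 0 0 0 0;0 -0.9 0 0 0 0 0;0 -0.9 0 0 0 0 0;0 -0.9 0 0 0 0 0;0 -0.9 0 0 0 0 0;0 -0.9 0 0 0 0 0;0 -0.9 0 0 0 0 0;0 0 0 0 0 0 0'
python3 - <<'E'
from h import *
T=np.mean([manip.snapshot('top').astype(float) for i in range(2)],0)
t=cv2.convertScaleAbs(T,alpha=1.8);cv2.imwrite('pics/top13.png',t);s=manip.snapshot('side');cv2.imwrite('pics/side13.png',s)
a=cv2.resize(t[208:263,335:390],(400,400),interpolation=cv2.INTER_CUBIC);b=cv2.resize(t[130:290,230:390],(400,400),interpolation=cv2.INTER_CUBIC)
cv2.imwrite('pics/n13.png',np.hstack([a,b]))
E
```

```text
time: 51.65
tool_pos: [0.4621, -0.0525, 0.1857]
ee_rot: [[1.0, 0.002, -0.0], [0.002, -1.0, 0.0], [-0.0, -0.0, -1.0]]
wrist_force: [-0.1, -0.5, 0.7]
gripper_width: 0.503
```

View pics/n13.png

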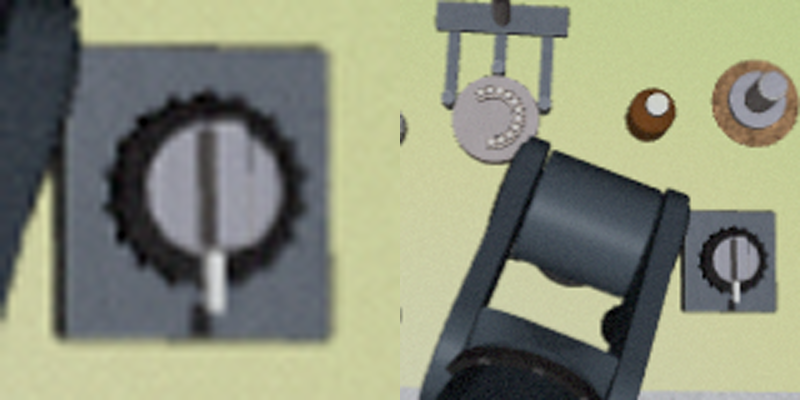

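View pics/side13.png

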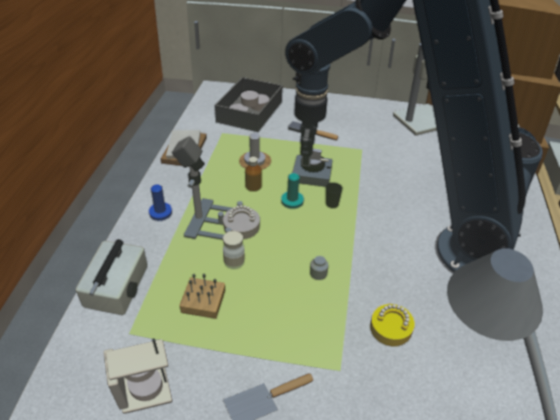

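```bash
python3 - <<'E'
from h import *
t=cv2.imread('pics/top13.png');t=cv2.resize(t[208:263,335:390],(550,550),interpolation=cv2.INTER_CUBIC)
g=t.min(2); 
m=(g[335:435,270:330]>165).astype(np.uint8);ys,xs=np.nonzero(m)
rows=[(y,xs[ys==y].mean()) for y in np.unique(ys)];rows=np.array(rows)
print(len(rows),rows[[0,len(rows)//4,len(rows)//2,3*len(rows)//4,-1]]+[335,270])
r=rows[8:-8];k=np.polyfit(r[:,0],r[:,1],1)
y=np.array([r[0,0],r[-1,0]]);pts=np.c_[np.polyval(k,y)+270,y+335]
P=plane('top',(pts+.5)/10-.5+[335,208],.085);d=P[1]-P[0];print(P,'fine',np.arctan2(-d[1],-d[0]))
# axis at pointer height: direction axis->pointer tip
c=np.array([.4624,-.2345]);e=P[1][:2]-c;print(np.arctan2(-e[1],-e[0]))
# fin dark side line
E=plane('top',(np.array([(327*550/400,48*550/400),(330*550/400,338*550/400)])+.5)/10-.5+[335,208],.035);d=E[1]-E[0];print('box edge',np.arctan2(-d[1],-d[0]))
E
python3 - <<'E'
import cv2
t=cv2.imread('pics/top13.png');cv2.imwrite('pics/z.png',cv2.resize(t[213:258,345:385],(533,600),interpolation=cv2.INTER_CUBIC))
E
```

```text
80 [[347.  296.5]
 [367.  296. ]
 [387.  297. ]
 [407.  297.5]
 [426.  299. ]]
[[ 0.43700222 -0.23030452  0.085     ]
 [ 0.42090289 -0.23075768  0.085     ]] fine 0.028140531246658173
-0.08993928947185721
box edge 0.0009303360524032117
```

View pics/z.png

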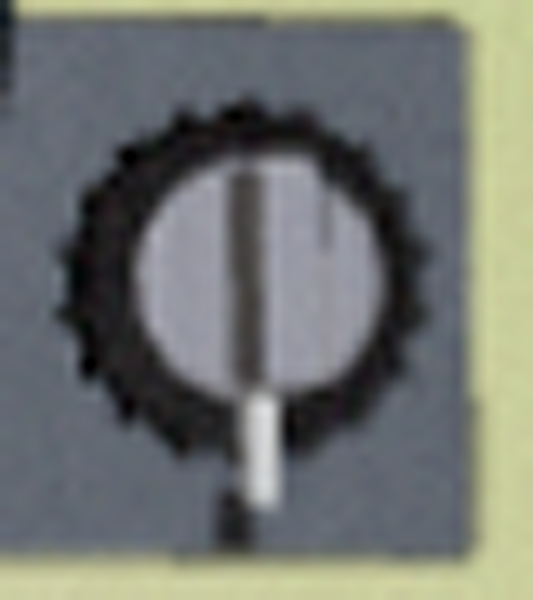

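Run:
```python
from h import *
t=cv2.imread('pics/top10.png');f=12;x0,y0=238,150
B=cv2.resize(t[y0:y0+48,x0:x0+56],None,fx=f,fy=f,interpolation=cv2.INTER_CUBIC);B0=B.copy()
def d(c,r,z,col):
    p=((proj('top',circ(c,r,z))-[x0,y0]+.5)*f).astype(int);cv2.polylines(B,[p.reshape(-1,1,2)],True,col,1)
o=np.array([.6155,.0208]);th=np.radians(-3.1)
for a in(-70,0,70):
    p=o+.056*np.array([np.cos(th+np.radians(a)),np.sin(th+np.radians(a))]);d(p,.008,.036,(0,0,255));d(p,.008,.0,(255,0,255))
d(o,.048,.03,(255,0,0))
cv2.imwrite('pics/o10.png',B)
```

```text
(no output)
```

View pics/o10.png

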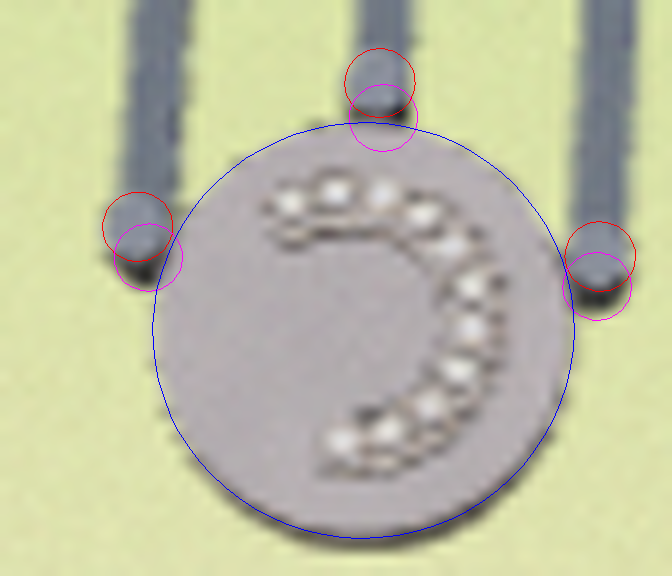

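Run:
```python
from bench import manip
s=manip.sense();print(s['time'],s['wrist_force']);print(manip.sign_off())
```

```text
51.8 [ 0.44465656 -0.72270852  0.15445589]
the job is handed in; nothing more can be done
None
```

I finished all three steps in order and handed the job in at 51.8 s of the allowed 72 s. No verdict was reported.

1. **Gauge:** I moved it from the nest onto the cork mat and released it. The side view shows it upright, about 1 mm off the mat's centre going by the tool position at release (it may be off by another 2 mm).

2. **Cast:** I slid it by its base, between the jar and the pot and into the nest, using the part-open fingers as a cradle. I then pressed it again with the fingers shut from the other rear side. It would not move under about 10–13 N either way.

   The checks on the post gap did not fully agree. Points I picked in one picture gave 55.9, 57.9–58.1 and 56.2 mm to the three posts, against a limit of 58 mm. For the middle post that is right at the limit. That picture was taken before the second press. A seated cast drawn over a later, clearer picture matches to about 0.5 mm, so I take it as seated.

3. **Fine knob:** I turned it about 60° clockwise, gripping only the fin. The grip ended square to the index mark. The picture gives the pointer about +0.03 rad off, within the 0.09 rad limit; a cruder estimate from the pointer's tip gave −0.09, but it assumed a height for the pointer. I did not measure the outer knob, but the fingers stayed about 9 mm above the disc over it.

The bystanders look unmoved by eye; I did not measure them at the end. The arm is clear of everything, with no contact force showing at the wrist.

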